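# Gauge the sampling port of a smoke-detector test station

## Task

Check the sampling port of the smoke-detector test station with the orange-handled gauge rod: first slide the black shutter grip along the deck until its yellow line stands on the green mark, then take the rod from its blue cradle and push it into the brass guide tube until its collar stops against the tube's mouth. Draw the rod right out again and present it for reading: rod level, its tip about 5 cm above the centre of the ring on the white reading plate, touching nothing but the gripper. Finish while still holding it there, with the shutter left on its mark and the loose detector head, spool and bottle undisturbed.

Things in the scene. Friction and masses are not known exactly. Their poses are not given: they have to be found in the camera images.
- shutter (a joint): position of the shutter along its slot, m: 0 to 0.08, growing along the station's +y; starts at 0 to 0.03; 0.05 is the green mark, where the grip is straight above the bore and a 22 mm window in the blade under it lines up with the bore. More than about 6 mm off, the blade blocks the rod inside the box, the collar some 15 mm short of the mouth. Stays where left; friction about 2.5 N.
- shutter_top (a point): centre of the top of the black shutter grip, 135 mm above the bench: a block 28 mm along the station's x, 20 mm along its y (the way it slides), 35 mm tall, on the flat deck (100 mm above the bench). A yellow line across its top marks its centre. The deck is clear about it, save a fixed white dome (92 mm across, 36 mm tall) 20 mm behind it (+x).
- green_mark (a point): point on the deck top (100 mm above the bench) in the middle of the slot, midway between two green dashes: the grip's centre belongs above it. It lies 70 mm along the station's +x from the tube mouth. Axes as port_mouth. Fixed to the station.
- port_mouth (a point): centre of the open mouth of the brass guide tube on the white metal test station, 70 mm above the bench. The tube is level, 26 mm outside, 14 mm inside, and stands 40 mm out of the station's front face (box 165 mm deep along x, 200 mm wide along y, 100 mm tall, tube in the middle of the face). Axes: x level, pointing into the tube; y level, along the shutter's slot; z up. The station is fixed to the bench; its place and yaw vary.
- gauge_mid (a point): grasp point of the loose gauge rod: on its axis in the orange handle. x along the rod to the tip, y across, z up as it lies. Handle 16 mm wide (y), 18 mm tall (z), from 60 mm behind to 45 mm ahead of here; then a brass collar 26 mm across, 8 mm thick; then a 10 mm steel rod, tapered tip 138 mm ahead. About 0.12 kg, balanced 28 mm ahead of here. Starts level in its cradle, axis 50 mm above the bench.
- gauge_collar (a point): centre of the collar's front face, 53 mm ahead of gauge_mid on the rod's axis; it meets the tube's mouth when the rod is fully in, 85 mm of rod then being inside. Axes as gauge_mid.
- gauge_tip (a point): end of the steel rod's tip, 138 mm ahead of gauge_mid, 85 mm ahead of gauge_collar. Axes as gauge_mid.
- gauge: the whole gauge rod; origin and axes as gauge_mid.
- station: the fixed test station; origin on the bench below the middle of its front face, 40 mm along +x from the tube mouth; axes as port_mouth.
- cradle: blue plastic cradle, fixed; origin on the bench straight below where gauge_mid starts, x towards the rod's tip. Base 50 mm wide, 8 mm thick. Two uprights (8 mm thick, 50 mm wide) hold the rod in notches 50 mm behind and 88 mm ahead of the origin, tops 57 mm above the bench at most; clear between them. The rod lifts straight up.
- plate: white reading plate 80 x 80 x 10 mm, fixed to the bench; origin at the centre of its underside, z up.
- read_mark (a point): centre of the black ring (38 mm across, red dot inside) on top of the reading plate, 10 mm above the bench; z up.
- head: loose white smoke-detector head, 100 mm across, 42 mm tall; origin at the centre of its underside. To be left alone.
- spool: loose blue solder spool standing on end, 54 mm across, 30 mm tall; origin at the centre of its underside. To be left alone.
- flux: loose small white bottle with red cap, 36 mm across, 75 mm tall; origin at the centre of its underside. To be left alone.
Mind the look-alikes: they are no part of the job. There is more than one size of the gauge; the job needs the largest. Of the things that look like the plate, take the one that is farthest from the robot's base at the start.

How it is judged:
By the outcome, as a careful person would: the job done as asked, in the order asked, and still so for the second after the job is handed in, while the arm keeps its last pose, push and grip.
It also fails if it takes over 72 s, if anything falls off the work surface, if the arm or the gripper's body presses on something with over 40 N, if the wrist force passes 120 N, or if a joint passes its speed limit or range.

## Robot

A 6-joint arm with a two-finger parallel gripper is mounted at the origin on the work surface. World frame = base frame: x ahead of the robot, y to its left, z up, the work surface at z = 0. Lengths are in m, angles in rad, forces in N, time in s.
With the tool pointing down it reaches from about 0.25 to 0.775 m from the base axis. Payload 4 kg.
Tool frame: the origin (TCP) lies at the very end of the fingers, on their centre line; the grasp point (between the pads) lies 19 mm behind it; z points along the fingers, y is the line along which they close (so a half turn about z gives the same grasp; the last joint's range is limited). The gripper opens to 94 mm and grips with 3 to 60 N. Pads are 16 mm wide; open, the fingers measure 119 mm over their backs; the gripper's body (75 mm by 177 mm) begins 78 mm behind the grasp point.
Start: joints at [1.081, 0.087, 1.371, -0, 1.684, -0.103], TCP at [0.207, 0.509, 0.175] pointing down, gripper open.
Joint ranges: [-3.1, 3.1], [-0.76, 2.03], [0.27, 2.55], [-1.08, 4.22], [0.17, 2.65], [-2.57, 2.57]. Speed limits (rad/s): [2.79, 2.79, 3.14, 3.14, 3.14, 3.14].

## Interface

Orientations are given as [roll, pitch, yaw] about the fixed x, y, z axes, in that order (R = Rz(yaw) Ry(pitch) Rx(roll)).
In Python, from bench import robot, vision gives the robot as it stands.
- The arm moves only by the shell command python3 -m crank 'ROWS'. ROWS is JSON, a list of rows, each a list of 3 entries, a list of its own where there are three numbers: the closure, from 0 (fully open) to 1 (shut), then the shift along the tool's x, y, z in m, then the turn, a rotation vector about the tool's x, y, z in degrees. A call has 1 to 8 rows; each row shifts and turns the commanded pose from where the row before left it, along the tool's axes as they then stand; what a row does not reach is not made up. A row lasts 1/10 s, in which the tool goes at most 50 mm and 8.59 degrees, less where a joint would pass 70% of its speed; a pose out of reach is approached as far as the arm can. A call with a gripper value outside its range is refused whole. The fingers move at their own pace and stop on an object; the grip force is fixed at half the most. Time passes only in rows, so rows that do not move let the fingers close. It gives the time, the measured TCP pose, the force, the opening and the grip force at its end, in the units of the state.
- robot.get_obs(): the state, without advancing time (a new reading comes with each control period).
- vision.snapshot(name): name is "scene" or "top" or "wrist"; returns a dict with "color" (400x640x3 uint8, red, green, blue), "z_map" (400x640 float32, m along the optical axis (not along the pixel's ray), 0 where there is no reading), "fx", "fy", "cx", "cy" (pixels), "dist" ([k1, k2, p1, p2, k3] as OpenCV has them; the pictures are not rectified), "R" (3x3) and "t" (3): a world point X has camera coordinates R X + t. Camera axes: x right, y down, z forward; pixel columns grow to the right and rows downward; lengths in m; the calibration is good to about 2 mm. A picture is of the moment at which its call begins.
- robot.close_job(): hands the job in; it is judged then, once.
The state is a dict: "time": time; "joint_positions": joint angles; "qvel": joint speeds; "joint_torque": joint torques, N m; "tool_pos": TCP position; "ee_rot": TCP orientation; "wrist_force": force on the tool from outside, world axes, zero at the start; "wrist_torque": the same for the moment, N m; "width": finger opening in m; "finger_force": force on a finger pad.
Only numpy, scipy, OpenCV 4.12 (cv2) and the standard library are available. Lean on these libraries where they do the work, as an engineer would, in place of code of your own. Each camera call takes 0.05 s, during which the arm holds its last target. There are 200 camera calls.

## Working session

There is one attempt and no reset: what is moved stays moved. The work goes in short steps, Python scripts to look and compute and a shell command to move; the robot and the scene stay as the last step left them, time stands still between calls to the robot, and variables do not carry over. Pictures are saved under pics/ and viewed, at most 10 in all, crops included, and the job is handed in when it is done.

```bash
mkdir -p pics; ls; cat > h.py <<'E'
import numpy as np, cv2
from bench import robot, vision
from scipy.spatial.transform import Rotation as Ro
def snap(n):
    s=vision.snapshot(n); s['K']=np.array([[s['fx'],0,s['cx']],[0,s['fy'],s['cy']],[0,0,1.]]); return s
def ray(s,px,z):
    u=cv2.undistortPoints(np.array(px,float).reshape(-1,1,2),s['K'],np.array(s['dist'],float)).reshape(-1,2)
    d=np.c_[u,np.ones(len(u))]@np.array(s['R']); c=-np.array(s['R']).T@np.array(s['t'])
    return c+d*((z-c[2])/d[:,2])[:,None]
def save(s,f,crop=None,k=1):
    im=s['color'][:,:,::-1]
    if crop: x0,y0,x1,y1=crop; im=im[y0:y1,x0:x1]
    cv2.imwrite('pics/'+f,cv2.resize(im,None,fx=k,fy=k,interpolation=cv2.INTER_CUBIC))
def comps(s,lo,hi,amin=30):
    h=cv2.cvtColor(s['color'],cv2.COLOR_RGB2HSV); m=cv2.inRange(h,lo,hi)
    n,l,st,c=cv2.connectedComponentsWithStats(m)
    return [(st[i],c[i],l==i) for i in range(1,n) if st[i][4]>=amin]
E
python3 - <<'E'
from h import *
import pickle
for n in ("top","scene"):
    s=snap(n); save(s,n+'.png'); pickle.dump(s,open(n+'.pkl','wb'))
    print(n,s['fx'],s['dist'],-np.array(s['R']).T@s['t'])
E
```

```text
pics
top 454.6098970495459 [-0.04938258  0.          0.          0.          0.        ] [0.33245124 0.06942946 1.22825553]
scene 398.35014422242193 [-0.07056296  0.          0.          0.          0.        ] [0.94830491 0.54577953 0.75834689]
```

View pics/top.png

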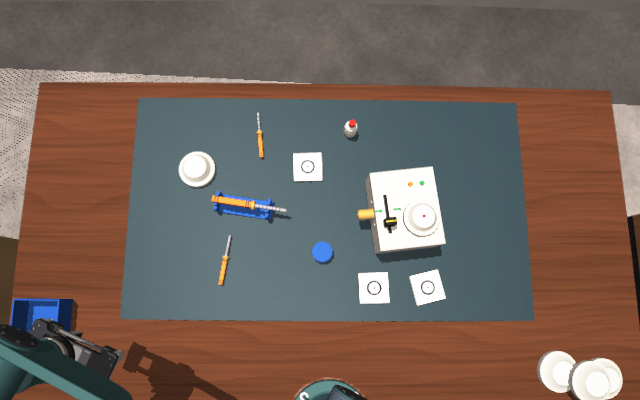

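View pics/scene.png

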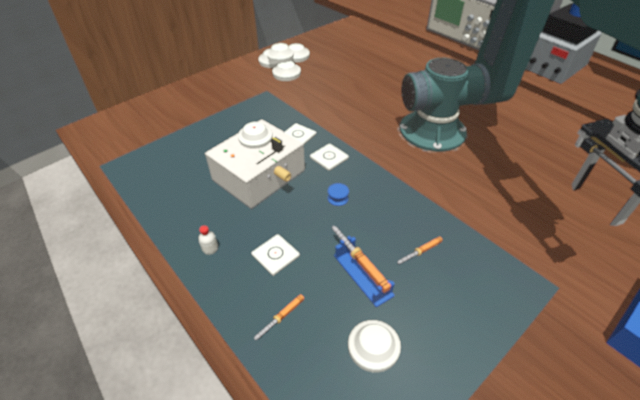

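The top view shows the station at about (405,210), its tube at (366,214), the black grip at (390,222) and the dome at (423,216).
- **Gauges:** there are three, at (250,206) in the cradle, (261,137) and (225,262). The one in the blue cradle is the longest, about 75 px against 45 px, so it is the one I want.
- **Plates:** there are three, at (308,167), (374,288) and (428,288). The base is near (332,395), so (308,167) is the farthest.

I'll measure these next and confirm with a crop.

```bash
python3 - <<'E'
from h import *
import pickle
s=pickle.load(open('top.pkl','rb'))
print('orange')
for st,c,m in comps(s,(8,140,120),(25,255,255),15):
    ys,xs=np.nonzero(m); 
    if 130<c[0]<500 and 100<c[1]<320:
        r=cv2.minAreaRect(np.c_[xs,ys].astype(np.float32)); print(np.round(c,1),st[4],np.round(r[0],1),np.round(r[1],1),round(r[2],1), ray(s,[c],.055).round(3))
print('white')
for st,c,m in comps(s,(0,0,170),(180,60,255),100):
    if 130<c[0]<520 and 100<c[1]<320: 
        ys,xs=np.nonzero(m); r=cv2.minAreaRect(np.c_[xs,ys].astype(np.float32)); p=ray(s,[r[0]],.01)
        print(np.round(r[0],1),np.round(r[1],1),round(r[2],1),p.round(3),np.linalg.norm(p[0,:2]).round(3))
print('green')
for st,c,m in comps(s,(40,80,60),(85,255,255),3):
    if 350<c[0]<450 and 160<c[1]<260: print(c.round(1),st[4],ray(s,[c],.1).round(4))
print('yellow')
for st,c,m in comps(s,(18,120,120),(34,255,255),3):
    if 350<c[0]<450 and 160<c[1]<260: print(c.round(1),st, ray(s,[c],.135).round(4))
a=s['color'][155:265,205:315]; b=s['color'][155:265,350:460]
cv2.imwrite('pics/crop.png',cv2.resize(np.hstack([a,b])[:,:,::-1],None,fx=3.6,fy=3.6,interpolation=cv2.INTER_CUBIC))
E
```

```text
orange
[341.1 256.1] 81955 [325.5 241. ] [316. 627.] 90.0 [[ 0.416 -0.027  0.055]]
[260.2 144.1] 118 [260.2 144. ] [26.2  4.5] 85.2 [[0.715 0.189 0.055]]
[410.1 183.6] 15 [410.  183.5] [3. 4.] 90.0 [[ 0.61  -0.213  0.055]]
[232.4 201.5] 250 [232.6 202. ] [42.6  8.2] 8.4 [[0.557 0.257 0.055]]
[365.  214.2] 80 [365.3 213.6] [ 8.6 15. ] 83.7 [[ 0.526 -0.091  0.055]]
[222.7 270. ] 124 [222.5 270.3] [ 4.3 27.8] 11.3 [[0.378 0.275 0.055]]
white
[196.3 168.8] [33.9 36.1] 45.0 [[0.656 0.368 0.01 ]] 0.753
[307.5 166. ] [28. 29.] 90.0 [[0.667 0.061 0.01 ]] 0.67
[407.1 207.8] [80.8 65.9] 81.9 [[ 0.552 -0.213  0.01 ]] 0.592
[427.2 286.8] [30.8 30.6] 76.0 [[ 0.339 -0.26   0.01 ]] 0.427
[373.5 287.6] [31.7 30.2] 87.1 [[ 0.337 -0.116  0.01 ]] 0.356
green
[421.6 182.6] 13 [[ 0.6019 -0.2322  0.1   ]]
[396.9 208.6] 8 [[ 0.5335 -0.1661  0.1   ]]
[378.3 210.7] 9 [[ 0.5278 -0.1187  0.1   ]]
yellow
[410.3 183.1] [409 182   4   3   9] [[ 0.5919 -0.1944  0.135 ]]
[365.5 213.6] [358 209  16  10 146] [[ 0.5143 -0.0813  0.135 ]]
[391.  220.4] [386 219  11   4  28] [[ 0.498  -0.1435  0.135 ]]
```

View pics/crop.png

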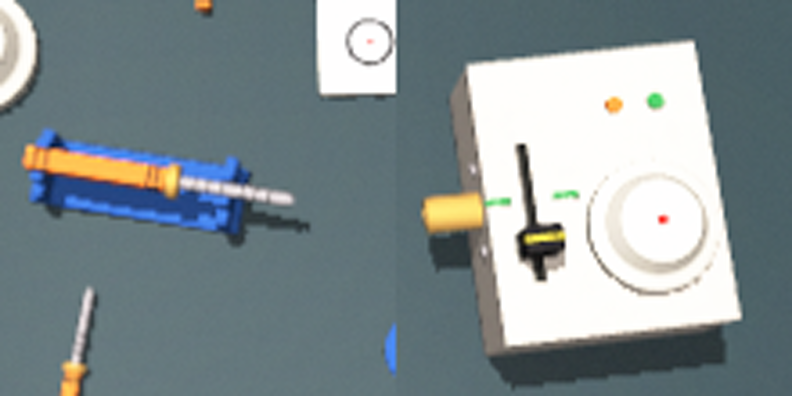

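The crop confirms it. The long gauge lies in the cradle with its tip to the right, the grip's yellow line is at top pixel (391,220), and the green dashes are at (378,211) and (397,209), so the shutter is about 33 mm short.

```bash
cat >> h.py <<'E'
def delta(p,yaw):
    "shift in tool axes and turn (rotvec deg, tool axes) to tool-down pose at p with tool y along world heading yaw (mod 180)"
    o=robot.get_obs(); e=np.array(o['ee_rot']); R=Ro.from_euler('xyz',e) if e.size==3 else Ro.from_matrix(e)
    d=R.inv().apply(np.array(p)-o['tool_pos']); best=None
    for k in (0,np.pi):
        y=np.array([np.cos(yaw+k),np.sin(yaw+k),0]); z=np.array([0,0,-1.]); x=np.cross(y,z)
        rv=np.degrees((R.inv()*Ro.from_matrix(np.c_[x,y,z])).as_rotvec())
        if best is None or np.linalg.norm(rv)<np.linalg.norm(best): best=rv
    print('t',o['time'],'pos',np.round(o['tool_pos'],4),'rot',np.round(e,3),'j6',round(o['joint_positions'][5],2),'F',np.round(o['wrist_force'],1),'w',round(o['width'],4))
    print('shift mm',(d*1000).round(1),'turn',best.round(2))
E
python3 -c "
from h import *
delta([.47,-.14,.27],np.radians(7.8))"
```

```text
t 0.1 pos [0.2073 0.5089 0.1742] rot [-3.14  -0.     2.755] j6 -0.1 F [ 0.2 -0.3 -0.2] w 0.0942
shift mm [-488.1 -502.   -95. ] turn [-1.000e-01  5.000e-02  6.004e+01]
```

```bash
python3 -m crank '[[0,[0,0,-47],[0,0,0]]]' 2>&1 | head -5; python3 -m crank '[[0,[0,0,-0.047],[0,0,0]],[0,[0,0,-0.047],[0,0,0]],[0,[-0.03,-0.03,0],[0,0,0]],[0,[-0.03,-0.031,0],[0,0,0]],[0,[-0.03,-0.031,0],[0,0,0]],[0,[-0.03,-0.031,0],[0,0,0]],[0,[-0.03,-0.031,0],[0,0,0]],[0,[-0.03,-0.031,0],[0,0,0]]]'
```

```text
time: 0.2
tool_pos: [0.204, 0.5027, 0.2126]
ee_rot: [-3.115, -0.003, 2.755]
wrist_force: [0.3, 1.1, -0.6]
width: 0.0942
time: 1.0
tool_pos: [0.3045, 0.2685, 0.3187]
ee_rot: [-3.141, -0.0, 2.755]
wrist_force: [1.2, 0.1, 0.3]
width: 0.0943
finger_force: 0.0
```

```bash
python3 -m crank '[[0,[-0.03,-0.031,0],[0,0,7.5]],[0,[-0.034,-0.027,0],[0,0,7.5]],[0,[-0.037,-0.023,0],[0,0,7.5]],[0,[-0.04,-0.018,0],[0,0,7.5]],[0,[-0.041,-0.012,0],[0,0,7.5]],[0,[-0.043,-0.007,0],[0,0,7.5]],[0,[-0.043,-0.001,0],[0,0,7.5]],[0,[-0.043,0.004,0],[0,0,7.5]]]';  python3 -c "
from h import *
delta([.47,-.14,.27],np.radians(7.8))"
```

```text
time: 1.8
tool_pos: [0.4305, -0.0544, 0.3188]
ee_rot: [-3.141, -0.0, 1.702]
wrist_force: [0.8, 0.3, -0.2]
width: 0.094
finger_force: 0.0
t 1.8 pos [ 0.4305 -0.0544  0.3188] rot [-3.141 -0.     1.702] j6 -0.39 F [ 0.8  0.3 -0.2] w 0.094
shift mm [-90.1  28.   48.7] turn [-0.02 -0.03 -0.29]
```

```bash
python3 -m crank '[[0,[-0.03,0.009,0.01],[0,0,0]],[0,[-0.03,0.009,0.01],[0,0,0]],[0,[-0.03,0.01,0],[0,0,0]],[0,[0,0,0],[0,0,0]],[0,[0,0,0],[0,0,0]]]';  python3 -c "
from h import *
s=snap('wrist'); save(s,'w1.png'); import pickle; pickle.dump(s,open('w1.pkl','wb')); print(-np.array(s['R']).T@s['t'])
print('green')
for st,c,m in comps(s,(40,80,60),(85,255,255),20): print(c.round(1),st,ray(s,[c],.1).round(4))
print('yellow')
for st,c,m in comps(s,(22,120,120),(34,255,255),20): print(c.round(1),st, ray(s,[c],.135).round(4))
"
```

```text
time: 2.3
tool_pos: [0.4702, -0.138, 0.2984]
ee_rot: [-3.14, -0.002, 1.707]
wrist_force: [0.0, -0.8, 0.1]
width: 0.0942
finger_force: 0.0
[ 0.45964887 -0.05523304  0.50961693]
green
[366.2 161.7] [364 155   5  15  55] [[ 0.5274 -0.1174  0.1   ]]
[364.  199.6] [362 193   5  14  47] [[ 0.5332 -0.1662  0.1   ]]
yellow
[366.1 137.8] [361 123  11  30 236] [[ 0.5168 -0.0857  0.135 ]]
[340.6 186.1] [339 174   4  25  84] [[ 0.4971 -0.1443  0.135 ]]
```

View pics/w1.png

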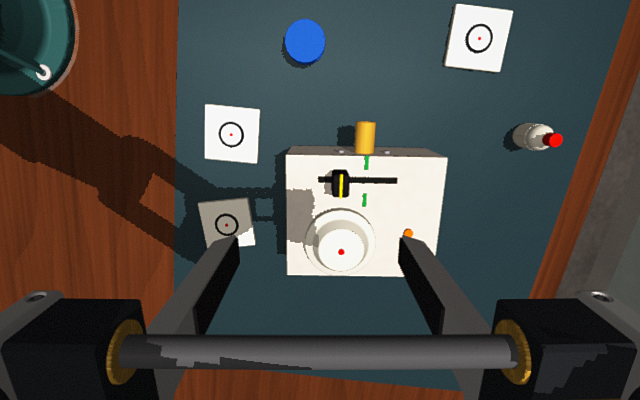

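The wrist view shows the grip at (340,185), the green dashes at (366,162) and (364,200), and the tube at (366,138) with its mouth up at row 122.

```bash
python3 -c "
from h import *
import pickle
s=pickle.load(open('w1.pkl','rb'))
h=cv2.cvtColor(s['color'],cv2.COLOR_RGB2HSV)
def line(P,n):
    v=cv2.fitLine(P[:,:2].astype(np.float32),cv2.DIST_L2,0,.01,.01).ravel(); print(n,'dir deg',np.degrees(np.arctan2(v[1],v[0])).round(2),'pt',v[2:].round(4))
# slot
m=(h[...,2]<60); m[:170]=0; m[192:]=0; m[:,:316]=0; m[:,400:]=0; m[:,325:355]=0
ys,xs=np.nonzero(m); print(len(xs)); line(ray(s,np.c_[xs,ys],.1),'slot')
m=cv2.inRange(h,(15,90,60),(34,255,255)); m[:118]=0;m[157:]=0;m[:,:350]=0;m[:,382:]=0
P=[]
for r in range(125,150):
    x=np.nonzero(m[r])[0]; P.append([(x.min()+x.max())/2,r])
line(ray(s,P,.075),'tube'); 
ys,xs=np.nonzero(m); print(ys.min(),ys.max(), ray(s,[[366,ys.min()],[366,ys.max()]],.08).round(4))
E=[]
for c in range(292,440,4):
    col=h[135:175,c]; w=(col[:,2]>190)&(col[:,1]<50); E.append([c,135+np.argmax(w)])
E=[e for e in E if not 352<e[0]<380]
line(ray(s,E,.1),'front edge')
delta([.4975,-.144,.108],np.radians(7.5))
"
```

```text
237
slot dir deg 6.95 pt [ 0.5346 -0.1397]
tube dir deg -83.17 pt [ 0.5238 -0.0898]
121 154 [[ 0.5214 -0.0694  0.08  ]
 [ 0.5286 -0.1106  0.08  ]]
front edge dir deg 6.83 pt [ 0.523  -0.1106]
t 2.35 pos [ 0.4701 -0.1374  0.299 ] rot [-3.141e+00 -1.000e-03  1.708e+00] j6 -0.54 F [-0.6  0.2  0.6] w 0.0939
shift mm [-10.4  26.3 191. ] turn [-0.03 -0.05  0.35]
```

```bash
python3 -m crank '[[0,[-0.0114,0.026,0.02],[0,0,0.95]],[0.3,[0,0,0.04],[0,0,0]],[0.3,[0,0,0.03],[0,0,0]],[0.3,[0,0,0],[0,0,0]],[0.3,[0,0,0],[0,0,0]],[0.3,[0,0,0],[0,0,0]]]';  python3 -c "
from h import *
delta([.4975,-.145,.108],np.radians(6.9))"
```

```text
time: 2.95
tool_pos: [0.4988, -0.1455, 0.2123]
ee_rot: [3.137, 0.002, 1.692]
wrist_force: [-0.0, -0.7, 0.5]
width: 0.066
finger_force: 0.0
t 2.95 pos [ 0.4988 -0.1455  0.2123] rot [3.137e+00 2.000e-03 1.692e+00] j6 -0.51 F [-0.  -0.7  0.5] w 0.066
shift mm [  0.9  -1.7 104.3] turn [0.26 0.13 0.04]
```

```bash
python3 -m crank '[[0.3,[0.001,-0.0015,0.04],[0,0,0]],[0.3,[0,0,0.035],[0,0,0]],[0.3,[0,0,0.02],[0,0,0]],[0.3,[0,0,0.009],[0,0,0]],[0.3,[0,0,0],[0,0,0]],[1,[0,0,0],[0,0,0]],[1,[0,0,0],[0,0,0]],[1,[0,0,0],[0,0,0]]]'; python3 -m crank '[[1,[0,0,0],[0,0,0]],[1,[0,0,0],[0,0,0]],[1,[0,0,0],[0,0,0]]]'; python3 -c "
from h import *
delta([.5303,-.1418,.108],np.radians(6.9))"
```

```text
time: 3.75
tool_pos: [0.4971, -0.1453, 0.1069]
ee_rot: [3.139, 0.001, 1.691]
wrist_force: [-0.0, 0.4, -0.1]
width: 0.0454
finger_force: 0.0
time: 4.05
tool_pos: [0.4962, -0.1449, 0.1053]
ee_rot: [3.141, -0.0, 1.691]
wrist_force: [-1.2, -0.8, 1.1]
width: 0.0211
finger_force: 0.1
t 4.05 pos [ 0.4962 -0.1449  0.1053] rot [ 3.141 -0.     1.691] j6 -0.51 F [-1.2 -0.8  1.1] w 0.0211
shift mm [-1.  34.2 -2.7] turn [ 0.01 -0.   -0.01]
```

```bash
python3 -m crank '[[1,[0,0,0],[0,0,0]],[1,[0,0,0],[0,0,0]],[1,[0,0.008,0],[0,0,0]],[1,[0,0.008,0],[0,0,0]],[1,[0,0.008,0],[0,0,0]],[1,[0,0.006,0],[0,0,0]],[1,[0,0,0],[0,0,0]],[1,[0,0,0],[0,0,0]]]'; python3 -c "
from h import *
delta([.5303,-.1418,.108],np.radians(6.9))
s=snap('wrist')
for st,c,m in comps(s,(40,80,60),(85,255,255),5): print('g',c.round(1),st,ray(s,[c],.1).round(4))
for st,c,m in comps(s,(22,120,120),(34,255,255),8): print('y',c.round(1),st, ray(s,[c],.135).round(4))"
```

```text
time: 4.85
tool_pos: [0.526, -0.1411, 0.1047]
ee_rot: [-3.141, -0.0, 1.691]
wrist_force: [-0.6, 0.2, -0.4]
width: 0.0006
finger_force: 0.0
t 4.85 pos [ 0.526  -0.1411  0.1047] rot [-3.141 -0.     1.691] j6 -0.49 F [-0.6  0.2 -0.4] w 0.0006
shift mm [-1.2  4.2 -3.3] turn [-0.04 -0.02  0.01]
g [324.  196.3] [320 184   9  26 185] [[ 0.5274 -0.1182  0.1   ]]
y [324.9 150.7] [317 124  17  55 790] [[ 0.5229 -0.0829  0.135 ]]
y [268.1 249. ] [265 227   7  45 219] [[ 0.4967 -0.1448  0.135 ]]
```

```bash
python3 -c "
from h import *
s=snap('wrist'); save(s,'w2.png'); s=snap('scene'); save(s,'s2.png',(180,60,380,260),3)"
```

```text
(no output)
```

View pics/w2.png

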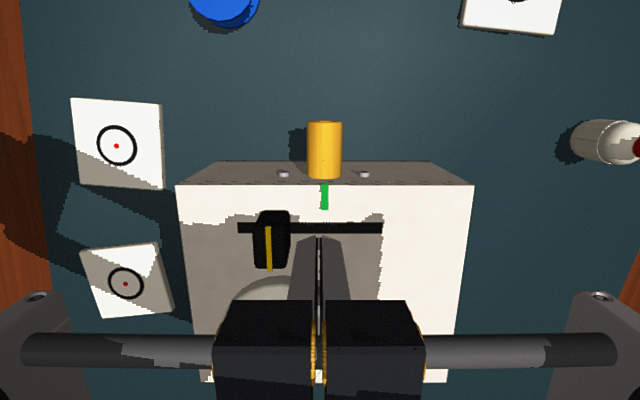

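View pics/s2.png

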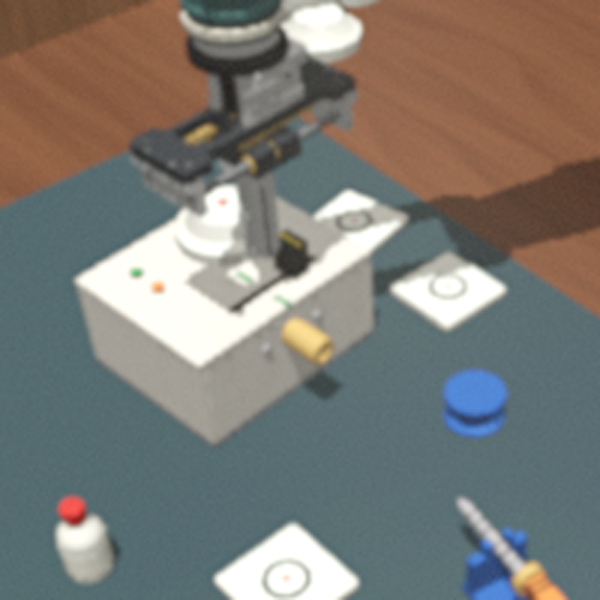

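The wrist view shows the fingers shut on nothing at (319,240), with the grip still at (270,240). The scene crop agrees: the fingers stand behind the grip, next to the dome. I'll compare the fingertip and grip positions using depth.

```bash
python3 -c "
from h import *
s=snap('wrist'); o=robot.get_obs(); print(o['tool_pos'])
def P(u,v):
    z=s['z_map'][v,u]; q=cv2.undistortPoints(np.array([[[u,v]]],float),s['K'],np.array(s['dist'])).ravel()
    return (np.array(s['R']).T@(np.array([q[0]*z,q[1]*z,z])-s['t'])).round(4)
for n,u,v in [('line',268,240),('linefar',268,230),('linenear',269,266),('grip top front',270,214),('finger tip L',313,242),('fL',313,260),('fR',326,242),('slot',350,228),('slotR',375,228),('deck',400,260),('dash',324,197),('mat',550,60),('plate',117,146)]: print(n,u,v,P(u,v))
print(cv2.projectPoints(np.array([o['tool_pos'],[.5303,-.1418,.1]]),cv2.Rodrigues(np.array(s['R']))[0],np.array(s['t']),s['K'],np.array(s['dist']))[0].ravel())
"
```

```text
[ 0.52573284 -0.14125897  0.10514862]
line 268 240 [ 0.4963 -0.138   0.1379]
linefar 268 230 [ 0.4958 -0.1316  0.1382]
linenear 269 266 [ 0.4981 -0.1546  0.1381]
grip top front 270 214 [ 0.4935 -0.1305  0.114 ]
finger tip L 313 242 [ 0.522  -0.132   0.1472]
fL 313 260 [ 0.5224 -0.1326  0.1677]
fR 326 242 [ 0.5292 -0.1312  0.147 ]
slot 350 228 [ 0.5476 -0.1381  0.1027]
slotR 375 228 [ 0.5648 -0.1361  0.1025]
deck 400 260 [ 0.5869 -0.1585  0.1014]
dash 324 197 [ 0.527  -0.1177  0.1044]
mat 550 60 [0.7156 0.0033 0.0032]
plate 117 146 [ 0.338  -0.1177  0.0144]
[317.80330163 230.07537219 324.23619452 228.79368619]
```

```bash
python3 -c "
from h import *
s=snap('wrist'); o=robot.get_obs()
def P(u,v):
    z=s['z_map'][v,u]; q=cv2.undistortPoints(np.array([[[u,v]]],float),s['K'],np.array(s['dist'])).ravel()
    return (np.array(s['R']).T@(np.array([q[0]*z,q[1]*z,z])-s['t'])).round(4)
for v in range(230,244,2): print(v,[P(u,v).tolist() for u in (310,316,323)], s['color'][v,[310,316,323]].mean(1))
print(-np.array(s['R']).T@s['t'], o['wrist_force'],o['joint_positions'])
s=snap('scene'); c=cv2.projectPoints(np.array([o['tool_pos'],[.4967,-.1448,.135],o['tool_pos']+[0,0,.035]]),cv2.Rodrigues(np.array(s['R']))[0],np.array(s['t']),s['K'],np.array(s['dist']))[0].reshape(-1,2); print(c,(c-[180,60])*3)
"
```

```text
230 [[0.5205, -0.1428, 0.103], [0.5246, -0.1421, 0.1033], [0.5294, -0.1421, 0.102]] [15.         14.33333333 13.66666667]
232 [[0.5207, -0.1447, 0.1019], [0.5248, -0.1439, 0.1025], [0.5296, -0.1435, 0.1021]] [19.66666667 20.66666667 16.33333333]
234 [[0.5209, -0.146, 0.1022], [0.525, -0.1461, 0.1009], [0.5298, -0.1452, 0.1016]] [131.         129.33333333 127.66666667]
236 [[0.5202, -0.1321, 0.1391], [0.5252, -0.1471, 0.1019], [0.5276, -0.1313, 0.1389]] [ 97.66666667 133.33333333  86.66666667]
238 [[0.5203, -0.1321, 0.142], [0.5238, -0.133, 0.1389], [0.5276, -0.1312, 0.142]] [64.66666667 24.         66.66666667]
240 [[0.5203, -0.1321, 0.1449], [0.5238, -0.1334, 0.1409], [0.5275, -0.1314, 0.1445]] [65.33333333 12.66666667 68.33333333]
242 [[0.5204, -0.1318, 0.1481], [0.5238, -0.1332, 0.1442], [0.5275, -0.1315, 0.1471]] [65.         10.33333333 63.66666667]
[ 0.51614911 -0.05808024  0.31629898] [-0.32954509  0.8236965   0.51829031] [-3.66761854e-01  9.88608920e-02  1.49710154e+00  6.65113722e-05
  1.54554871e+00 -4.86785203e-01]
[[269.10889654 154.7544536 ]
 [276.37484015 140.23031564]
 [267.77139256 143.93620764]] [[267.32668963 284.26336081]
 [289.12452046 240.69094693]
 [263.31417767 251.80862293]]
```

```bash
python3 -c "
from h import *
import pickle
s=pickle.load(open('w1.pkl','rb'))
def P(u,v):
    z=s['z_map'][v,u]; q=cv2.undistortPoints(np.array([[[u,v]]],float),s['K'],np.array(s['dist'])).ravel()
    return (np.array(s['R']).T@(np.array([q[0]*z,q[1]*z,z])-s['t'])).round(4).tolist()
for v in range(234,252,3): print(v,[P(u,v) for u in (231,235,238,401,405,410)])
"; python3 -m crank '[[0.3,[0,0,-0.04],[0,0,0]],[0.3,[0,0,-0.04],[0,0,0]],[0.3,[0,-0.01,0],[0,0,0]],[0.3,[0,-0.02,0],[0,0,0]],[0.3,[0,0,0],[0,0,0]],[0.3,[0,0,0],[0,0,0]],[0.3,[0,0,0],[0,0,0]],[0.3,[0,0,0],[0,0,0]]]'; python3 -c "
from h import *
delta([.4965,-.145,.135],np.radians(6.9)); s=snap('wrist'); save(s,'w3.png')"
```

```text
234 [[0.3468, -0.2756, 0.0132], [0.3531, -0.275, 0.0126], [0.3579, -0.2744, 0.0126], [0.5898, -0.206, 0.101], [0.5937, -0.2037, 0.1051], [0.6, -0.2026, 0.1058]]
237 [[0.4198, -0.1352, 0.3336], [0.4214, -0.1363, 0.3305], [0.3583, -0.2795, 0.0128], [0.5178, -0.1239, 0.3284], [0.5183, -0.1215, 0.334], [0.521, -0.121, 0.3342]]
240 [[0.4212, -0.1344, 0.3395], [0.4224, -0.1362, 0.3348], [0.3586, -0.2847, 0.0128], [0.5162, -0.1235, 0.3343], [0.5173, -0.1218, 0.3379], [0.5204, -0.1218, 0.3369]]
243 [[0.4211, -0.1366, 0.3387], [0.4231, -0.1368, 0.3375], [0.4234, -0.1397, 0.3309], [0.5162, -0.1248, 0.3356], [0.5174, -0.1232, 0.3389], [0.5188, -0.1214, 0.3426]]
246 [[0.422, -0.1367, 0.3421], [0.4234, -0.1382, 0.3385], [0.4234, -0.1419, 0.3303], [0.5167, -0.1268, 0.3352], [0.5162, -0.1231, 0.3436], [0.5176, -0.1213, 0.3471]]
249 [[0.4228, -0.1369, 0.3453], [0.4235, -0.1402, 0.3381], [0.4241, -0.1426, 0.3328], [0.5171, -0.1286, 0.3353], [0.5165, -0.1247, 0.3438], [0.5178, -0.1227, 0.3477]]
time: 5.95
tool_pos: [0.4964, -0.1447, 0.1846]
ee_rot: [-3.141, -0.001, 1.691]
wrist_force: [-0.5, -0.7, -0.7]
width: 0.061
finger_force: 0.0
t 5.95 pos [ 0.4964 -0.1447  0.1846] rot [-3.141e+00 -1.000e-03  1.691e+00] j6 -0.51 F [-0.5 -0.7 -0.7] w 0.061
shift mm [-0.3  0.1 49.6] turn [-0.03 -0.03  0.  ]
```

The fingertips really sit about 30 mm short of the reported TCP, both open and shut, so the fingers closed above the grip. I'll allow for that from here and go down further, watching the force.

```bash
python3 -m crank '[[0.3,[0,0,0.045],[0,0,0]],[0.3,[0,0,0.035],[0,0,0]],[0.3,[0,0,0.018],[0,0,0]],[0.3,[0,0,0.005],[0,0,0]],[0.3,[0,0,0],[0,0,0]],[0.3,[0,0,0],[0,0,0]]]'; python3 -m crank '[[0.3,[0,0,0.005],[0,0,0]],[1,[0,0,0],[0,0,0]],[1,[0,0,0],[0,0,0]],[1,[0,0,0],[0,0,0]],[1,[0,0,0],[0,0,0]],[1,[0,0,0],[0,0,0]],[1,[0,0,0],[0,0,0]],[1,[0,0,0],[0,0,0]]]'; python3 -c "
from h import *
delta([.5303,-.1418,.108],np.radians(6.9)); print(robot.get_obs()['finger_force'])"
```

```text
time: 6.6
tool_pos: [0.4973, -0.1452, 0.0836]
ee_rot: [3.139, 0.001, 1.691]
wrist_force: [1.0, -0.5, -0.3]
width: 0.0661
finger_force: 0.0
time: 7.4
tool_pos: [0.4964, -0.1448, 0.0772]
ee_rot: [3.141, -0.0, 1.691]
wrist_force: [1.7, -0.2, -0.5]
width: 0.0199
finger_force: 30.0
t 7.4 pos [ 0.4964 -0.1448  0.0772] rot [ 3.141 -0.     1.691] j6 -0.51 F [ 1.7 -0.2 -0.5] w 0.0199
shift mm [ -1.1  34.1 -30.8] turn [ 0.03 -0.   -0.01]
29.999822080135345
```

```bash
python3 -m crank '[[1,[0,0.008,0],[0,0,0]],[1,[0,0.008,0],[0,0,0]],[1,[0,0.008,0],[0,0,0]],[1,[0,0.006,0],[0,0,0]],[1,[0,0.0035,0],[0,0,0]],[1,[0,0,0],[0,0,0]],[1,[0,0,0],[0,0,0]],[1,[0,0,0],[0,0,0]]]'; python3 -c "
from h import *
delta([.5303,-.1418,.108],np.radians(6.9))
s=snap('top'); 
for st,c,m in comps(s,(40,80,60),(85,255,255),3):
    if 350<c[0]<450 and 160<c[1]<260: print('g',c.round(1),st[4],ray(s,[c],.1).round(4))
s=snap('wrist');
for st,c,m in comps(s,(40,80,60),(85,255,255),5): print('g',c.round(1),st,ray(s,[c],.1).round(4))
for st,c,m in comps(s,(22,120,120),(34,255,255),8): print('y',c.round(1),st, ray(s,[c],.135).round(4))"
```

```text
time: 8.2
tool_pos: [0.5304, -0.1408, 0.0772]
ee_rot: [3.139, 0.0, 1.691]
wrist_force: [2.6, 0.9, -0.9]
width: 0.02
finger_force: 30.0
t 8.2 pos [ 0.5304 -0.1408  0.0772] rot [3.139 0.    1.691] j6 -0.48 F [ 2.6  0.9 -0.9] w 0.02
shift mm [ -1.   -0.2 -30.8] turn [ 0.14  0.01 -0.  ]
g [445. 197.] 3 [[ 0.5647 -0.2911  0.1   ]]
g [442.  204.3] 3 [[ 0.5456 -0.2823  0.1   ]]
g [436.4 208. ] 5 [[ 0.536  -0.2674  0.1   ]]
g [438.  217.2] 5 [[ 0.5123 -0.2704  0.1   ]]
g [433.7 222.7] 3 [[ 0.4983 -0.2587  0.1   ]]
g [428.8 227.4] 5 [[ 0.4861 -0.2457  0.1   ]]
g [432.7 229.3] 3 [[ 0.4813 -0.2553  0.1   ]]
g [367.2 238.8] 4 [[ 0.4565 -0.0893  0.1   ]]
g [430.  241.3] 3 [[ 0.4509 -0.2472  0.1   ]]
g [317.5 209. ] [313 195  10  30 237] [[ 0.5274 -0.1185  0.1   ]]
y [319.1 155.8] [310 126  18  62 907] [[ 0.5237 -0.0814  0.135 ]]
y [318.5 272. ] [316 247   6  51 304] [[ 0.5306 -0.141   0.135 ]]
```

The shutter is on its mark: the line is at (.5306,-.141) and the mark at (.5303,-.1418). Next I release it, lift, and head for the cradle.

```bash
python3 -m crank '[[0.3,[0,0,0],[0,0,0]],[0.3,[0,0,0],[0,0,0]],[0.3,[0,0,0],[0,0,0]],[0.3,[0,0,0],[0,0,0]],[0.3,[0,0,-0.03],[0,0,0]],[0.3,[0,0,-0.045],[0,0,0]],[0.3,[0,0,-0.045],[0,0,0]],[0.3,[0,0,-0.045],[0,0,0]]]'; python3 -c "
from h import *
delta([.557,.2,.26],np.radians(-9.2))"
```

```text
time: 9.1
tool_pos: [0.5289, -0.1407, 0.2438]
ee_rot: [-3.141, -0.0, 1.691]
wrist_force: [0.9, -0.4, -0.4]
width: 0.0657
finger_force: 0.0
t 9.1 pos [ 0.5289 -0.1407  0.2438] rot [-3.141 -0.     1.691] j6 -0.48 F [ 0.9 -0.4 -0.4] w 0.0657
shift mm [334.9  68.7 -16.2] turn [-2.000e-02 -1.000e-02  1.609e+01]
```

```bash
python3 -m crank '[[0.3,[0.046,0.009,0],[0,0,0]],[0.3,[0.046,0.009,0],[0,0,0]],[0.3,[0.046,0.009,0],[0,0,0]],[0.3,[0.046,0.009,0],[0,0,0]],[0.3,[0.046,0.009,0],[0,0,0]],[0.3,[0.046,0.009,0],[0,0,0]],[0.3,[0.046,0.009,0],[0,0,8]],[0.3,[0,0,0],[0,0,8]]]';python3 -m crank '[[0.3,[0,0,0],[0,0,0]],[0.3,[0,0,0],[0,0,0]],[0.3,[0,0,0],[0,0,0]]]'; python3 -c "
from h import *
import pickle
delta([.557,.25,.011],np.radians(-9.2))
s=snap('wrist'); save(s,'w4.png');pickle.dump(s,open('w4.pkl','wb'))
for st,c,m in comps(s,(5,150,100),(24,255,255),100):
    ys,xs=np.nonzero(m); print(c.round(1),st,ray(s,[c],.055).round(4))"
```

```text
time: 9.9
tool_pos: [0.5525, 0.1919, 0.2413]
ee_rot: [-3.14, -0.002, 1.414]
wrist_force: [0.7, -0.9, -0.6]
width: 0.0656
finger_force: 0.0
time: 10.2
tool_pos: [0.5534, 0.1854, 0.2424]
ee_rot: [3.141, 0.0, 1.412]
wrist_force: [-0.6, -0.3, -0.9]
width: 0.066
finger_force: 0.0
t 10.2 pos [0.5534 0.1854 0.2424] rot [3.141 0.    1.412] j6 0.38 F [-0.6 -0.3 -0.9] w 0.066
shift mm [ 64.4  -6.7 231.3] turn [0.01 0.   0.11]
[ 47.  164.2] [    0     0   129   290 24661] [[0.2247 0.2502 0.055 ]]
[565.4 153.9] [  543     0    48   333 10474] [[0.8549 0.1621 0.055 ]]
[310.7 121.2] [302  71  20  93 367] [[0.5546 0.2481 0.055 ]]
[176.4 115.3] [145 108  61  14 255] [[0.4006 0.2799 0.055 ]]
[449.6 140.2] [419 127  61  25 406] [[0.7145 0.2005 0.055 ]]
[177.1 350.7] [166 321  28  65 653] [[ 0.3078 -0.0428  0.055 ]]
[459.  352.4] [444 321  27  64 637] [[ 0.7151 -0.1109  0.055 ]]
```

View pics/w4.png

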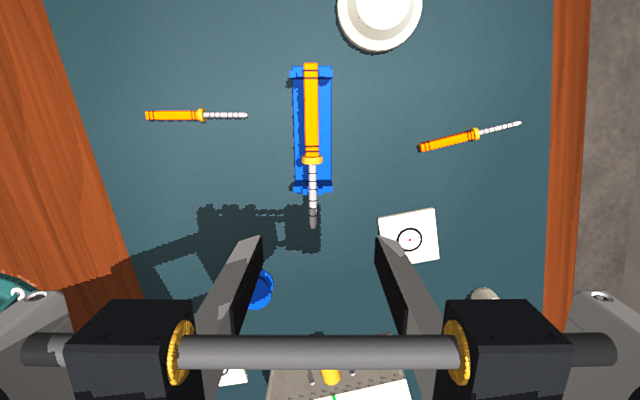

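The wrist view shows the long gauge vertical at column 312: handle rows 63 to 153, collar rows 153 to 164, tip at row 227. The two short gauges lie to its left and right. The target plate's ring is at (409,240).

```bash
python3 -c "
from h import *
import pickle
s=pickle.load(open('w4.pkl','rb'))
h=cv2.cvtColor(s['color'],cv2.COLOR_RGB2HSV); m=cv2.inRange(h,(8,130,80),(30,255,255)); m[:,:296]=0;m[:,330:]=0;m[170:]=0
w=[(r,(np.nonzero(m[r])[0].min()+np.nonzero(m[r])[0].max())/2,np.count_nonzero(m[r])) for r in range(55,170) if m[r].any()]
print(w[0],w[-1],[x[2] for x in w][-20:])
P=ray(s,[[x[1],x[0]] for x in w if 68<x[0]<148],.054)
v=cv2.fitLine(P[:,:2].astype(np.float32),cv2.DIST_L2,0,.01,.01).ravel(); a=np.degrees(np.arctan2(v[1],v[0])); print('axis',a,v[2:])
re=ray(s,[[w[0][1],w[0][0]]],.059)[0]; fr=ray(s,[[w[-1][1],w[-1][0]]],.055)[0]; print('rear',re,'collar front',fr,np.linalg.norm((re-fr)[:2]))
d=v[:2]*(-1 if v[1]>0 else 1); print('mid from rear',re[:2]+.06*d,'from front',fr[:2]-.053*d)
# ring red dot
for st,c,mm in comps(s,(170,120,100),(180,255,255),2)+comps(s,(0,120,100),(4,255,255),2): print('red',c.round(1),st[4],ray(s,[c],.01).round(4)) if 380<c[0]<440 and 205<c[1]<265 else 0
q=(h[...,2]<70); q[:225]=0;q[255:]=0;q[:,:396]=0;q[:,:]&=True; q[:,424:]=0; ys,xs=np.nonzero(q); print('ring',ray(s,[[(xs.min()+xs.max())/2,(ys.min()+ys.max())/2]],.01))
"
```

```text
(63, np.float64(310.5), np.int64(14)) (164, np.float64(315.0), np.int64(1)) [np.int64(13), np.int64(12), np.int64(12), np.int64(12), np.int64(12), np.int64(12), np.int64(1), np.int64(12), np.int64(12), np.int64(12), np.int64(14), np.int64(19), np.int64(20), np.int64(20), np.int64(20), np.int64(20), np.int64(20), np.int64(20), np.int64(15), np.int64(1)]
axis 81.221664 [0.5571935  0.26285648]
rear [0.56486709 0.31046058 0.059     ] collar front [0.55145289 0.19729022 0.055     ] 0.1139625819832645
mid from rear [0.55571037 0.25116341] from front [0.55954133 0.24966939]
red [409.5 239.5] 4 [[0.6669 0.059  0.01  ]]
ring [[0.66624734 0.05985436 0.01      ]]
```

```bash
python3 -c "
from h import *
delta([.5553,.2505,.0005],np.radians(-8.8))"; python3 -m crank '[[0.3,[0.03,-0.003,0.03],[0,0,-0.4]],[0.3,[0.035,-0.005,0.03],[0,0,0]],[0.3,[0,0,0.045],[0,0,0]],[0.3,[0,0,0.045],[0,0,0]],[0.3,[0,0,0],[0,0,0]],[0.3,[0,0,0],[0,0,0]],[0.3,[0,0,0],[0,0,0]]]'; python3 -c "
from h import *
delta([.5553,.2505,.0005],np.radians(-8.8))"
```

```text
t 10.25 pos [0.5534 0.1853 0.2424] rot [ 3.141 -0.     1.412] j6 0.39 F [-0.8  0.   0.3] w 0.0658
shift mm [ 64.6  -8.6 241.9] turn [ 0.02 -0.   -0.33]
time: 10.95
tool_pos: [0.558, 0.252, 0.0963]
ee_rot: [3.136, -0.003, 1.418]
wrist_force: [0.5, -0.6, 0.1]
width: 0.0658
finger_force: 0.0
t 10.95 pos [0.558  0.252  0.0963] rot [ 3.136e+00 -3.000e-03  1.418e+00] j6 0.48 F [ 0.5 -0.6  0.1] w 0.0658
shift mm [-2.2 -3.  95.8] turn [ 0.33 -0.18  0.05]
```

```bash
python3 -m crank '[[0.3,[-0.001,-0.001,0.035],[0,0,0]],[0.3,[0,0,0.03],[0,0,0]],[0.3,[0,0,0.015],[0,0,0]],[0.3,[0,0,0],[0,0,0]],[0.3,[0,0,0],[0,0,0]],[0.3,[0,0,0],[0,0,0]],[0.3,[0,0,0],[0,0,0]]]'; python3 -c "
from h import *
delta([.5553,.2505,.0005],np.radians(-8.8))"
```

```text
time: 11.65
tool_pos: [0.5558, 0.2515, 0.0144]
ee_rot: [3.138, -0.002, 1.419]
wrist_force: [0.4, -0.0, -0.1]
width: 0.0656
finger_force: 0.0
t 11.65 pos [0.5558 0.2515 0.0144] rot [ 3.138e+00 -2.000e-03  1.419e+00] j6 0.48 F [ 0.4 -0.  -0.1] w 0.0656
shift mm [-1.1 -0.4 13.9] turn [ 0.2  -0.11  0.09]
```

```bash
python3 -m crank '[[0.3,[-0.001,0,0.012],[0,0,0]],[0.3,[0,0,0],[0,0,0]],[1,[0,0,0],[0,0,0]],[1,[0,0,0],[0,0,0]],[1,[0,0,0],[0,0,0]],[1,[0,0,0],[0,0,0]],[1,[0,0,0],[0,0,0]],[1,[0,0,0],[0,0,0]]]';  python3 -m crank '[[1,[0,0,0],[0,0,0]],[1,[0,0,0],[0,0,0]]]'; python3 -c "
from h import *
delta([.5553,.2505,.0005],np.radians(-8.8))"
```

```text
time: 12.45
tool_pos: [0.5543, 0.2501, 0.0003]
ee_rot: [3.141, -0.0, 1.419]
wrist_force: [0.2, 1.1, -0.5]
width: 0.0213
finger_force: 0.0
time: 12.65
tool_pos: [0.5543, 0.2501, 0.0003]
ee_rot: [3.141, -0.0, 1.419]
wrist_force: [1.0, -0.1, 1.2]
width: 0.0159
finger_force: 30.0
t 12.65 pos [5.543e-01 2.501e-01 3.000e-04] rot [ 3.141 -0.     1.419] j6 0.48 F [ 1.  -0.1  1.2] w 0.0159
shift mm [ 0.6  0.9 -0.2] turn [ 0.02 -0.02  0.08]
```

```bash
python3 -m crank '[[1,[0,0,-0.02],[0,0,0]],[1,[0,0,-0.04],[0,0,0]],[1,[0,0,-0.04],[0,0,0]],[1,[-0.03,0,0],[0,0,-5]],[1,[-0.04,0,0],[0,0,-5]],[1,[-0.04,0,0],[0,0,-5.7]],[1,[0,0,0],[0,0,0]],[1,[0,0,0],[0,0,0]]]';python3 -c "
from h import *
delta([.5017,.0945,.07],np.radians(6.9))"
```

```text
time: 13.45
tool_pos: [0.5477, 0.14, 0.0999]
ee_rot: [-3.141, -0.001, 1.69]
wrist_force: [0.0, 1.3, -1.2]
width: 0.0159
finger_force: 30.0
t 13.45 pos [0.5477 0.14   0.0999] rot [-3.141e+00 -1.000e-03  1.690e+00] j6 0.03 F [ 0.   1.3 -1.2] w 0.0159
shift mm [-39.7 -51.1  29.9] turn [-0.03 -0.05 -0.07]
```

```bash
python3 -m crank '[[1,[-0.01,-0.025,0],[0,0,0]],[1,[-0.015,-0.026,0.015],[0,0,0]],[1,[-0.014,0,0.03],[0,0,0]],[1,[0,0,0.034],[0,0,0]],[1,[0,0,0],[0,0,0]],[1,[0,0,0],[0,0,0]],[1,[0,0,0],[0,0,0]],[1,[0,0,0],[0,0,0]]]';python3 -c "
from h import *
delta([.5017,.0945,.0203],np.radians(6.9))
import pickle
s=snap('wrist'); save(s,'w5.png',(220,60,420,210),4);pickle.dump(s,open('w5.pkl','wb'))
s=snap('top'); pickle.dump(s,open('t5.pkl','wb')); save(s,'t5.png',(260,150,440,260),4)
s=snap('scene'); pickle.dump(s,open('s5.pkl','wb'))
"
```

```text
time: 14.25
tool_pos: [0.5039, 0.0963, 0.0234]
ee_rot: [3.138, -0.0, 1.694]
wrist_force: [0.5, 0.3, -1.5]
width: 0.0155
finger_force: 30.0
t 14.25 pos [0.5039 0.0963 0.0234] rot [ 3.138 -0.     1.694] j6 -0.04 F [ 0.5  0.3 -1.5] w 0.0155
shift mm [-1.5 -2.4  3.1] turn [ 0.23 -0.    0.13]
```

View pics/w5.png

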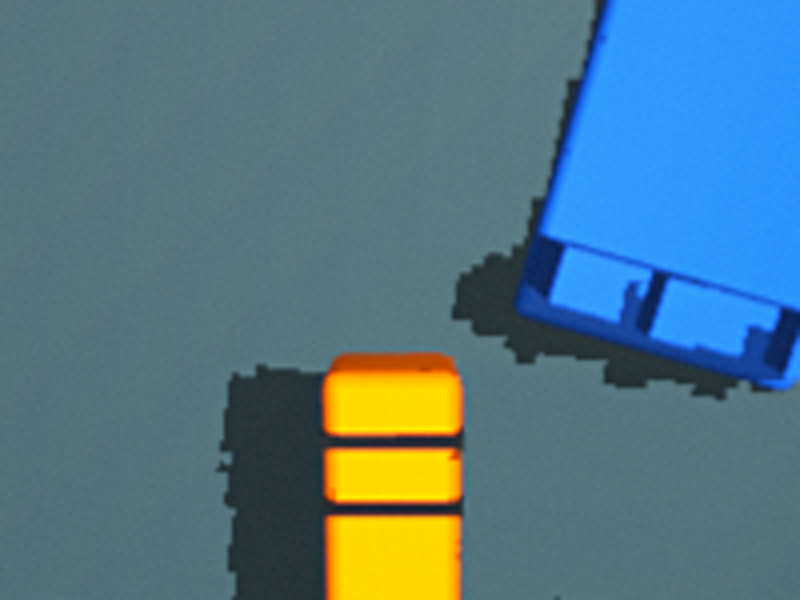

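The wrist view shows only the handle's rear, centred at about (318,150), with no tilt. I'll measure the tip from the top and scene views.

```bash
python3 -c "
from h import *
import pickle
X=np.array([.1201,-.9928,0]);Y=np.array([.9928,.1201,0]);M=np.array([.5219,-.0723,.07])
for f in ('t5','s5'):
    s=pickle.load(open(f+'.pkl','rb')); h=cv2.cvtColor(s['color'],cv2.COLOR_RGB2HSV)
    pr=lambda p: cv2.projectPoints(np.array(p,float).reshape(-1,3),cv2.Rodrigues(np.array(s['R']))[0],np.array(s['t']),s['K'],np.array(s['dist']))[0].reshape(-1,2)
    print(f,'mouth,tip exp,collar exp',pr([M,M-.03*X,M-.115*X]).round(1).tolist())
    m=np.zeros(h.shape[:2],np.uint8); cv2.line(m,*[tuple(int(v) for v in q.round()) for q in pr([M-.11*X,M-.015*X])],1,17)
    k=(m>0)&(h[...,1]<60)&(h[...,2]>110); n,l,st,c=cv2.connectedComponentsWithStats(k.astype(np.uint8)); 
    for i in range(1,n):
        if st[i][4]<12: continue
        ys,xs=np.nonzero(l==i); v=cv2.fitLine(np.c_[xs,ys].astype(np.float32),cv2.DIST_L2,0,.01,.01).ravel()
        t=(np.c_[xs,ys]-v[2:])@v[:2]; e=np.array([v[2:]+v[:2]*t.min(),v[2:]+v[:2]*t.max()]); print(st[i],'ends',e.round(1).tolist())
        W=ray(s,e,.073)-M; print(' station x',(W@X*1000).round(1),'y',(W@Y*1000).round(1), 'expected img line', pr([M-.10*X+[0,0,.003],M-.04*X+[0,0,.003]]).round(1).tolist())
    b=cv2.inRange(h,(12,90,60),(34,255,255)); q=pr([M+.02*X])[0].astype(int); b2=np.zeros_like(b); b2[q[1]-22:q[1]+22,q[0]-22:q[0]+22]=b[q[1]-22:q[1]+22,q[0]-22:q[0]+22]
    n,l,st,c=cv2.connectedComponentsWithStats(b2); i=1+st[1:,4].argmax(); ys,xs=np.nonzero(l==i); v=cv2.minAreaRect(np.c_[xs,ys].astype(np.float32)); W=ray(s,[v[0]],.075)-M; print('tube',np.round(v[0],1),np.round(v[1],1),v[2],'st xy',W@X*1000,W@Y*1000)
"
```

```text
t5 mouth,tip exp,collar exp [[358.6, 214.7], [347.2, 216.0], [314.5, 219.7]]
[323 206  37  20 594] ends [[322.8, 217.1], [359.4, 214.1]]
 station x [-93.    1.8] y [3.8 1. ] expected img line [[320.3, 218.8], [343.4, 216.3]]
tube [365.5 213.5] [10.1 17. ] 85.2363510131836 st xy [17.36290288] [0.60860027]
s5 mouth,tip exp,collar exp [[287.6, 177.8], [296.1, 183.1], [321.3, 199.3]]
[284 171  45  37 409] ends [[288.2, 173.8], [321.5, 208.4]]
 station x [   7.2 -137.3] y [-9.4 24.1] expected img line [[316.7, 195.5], [298.9, 184.1]]
tube [282.2 173.2] [17.8  9.4] 33.690067291259766 st xy [18.62635301] [0.52000923]
```

```bash
python3 -c "
from h import *
import pickle
t=pickle.load(open('t5.pkl','rb'))['color'][180:250,300:380]; s=pickle.load(open('s5.pkl','rb'))['color'][150:220,265:345]
cv2.imwrite('pics/c5.png',cv2.resize(np.hstack([t,s])[:,:,::-1],None,fx=5,fy=5,interpolation=cv2.INTER_CUBIC))"
```

```text
(no output)
```

View pics/c5.png

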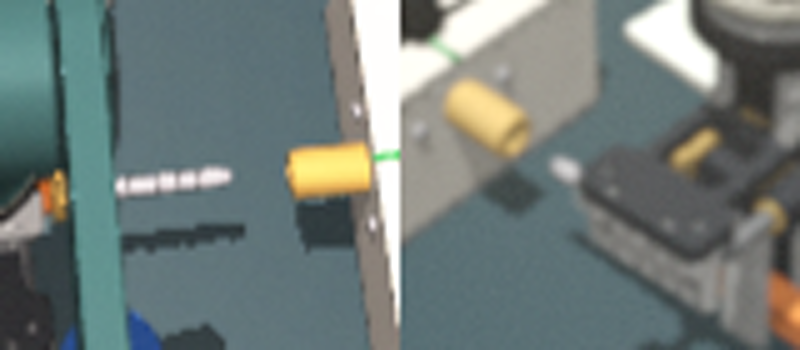

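The top crop shows the rod running from (324,217) to its tip at (346,215), parallel to the tube but about 1 px (2 mm) towards +y. That matches the leftover tool shift, so I correct it now.

```bash
python3 -m crank '[[1,[0,-0.001,0.002],[0,0,0]],[1,[0,0,0],[0,0,0]],[1,[0,0,0],[0,0,0]],[1,[0,0,0],[0,0,0]],[1,[0,0,0],[0,0,0]]]';python3 -c "
from h import *
delta([.502,.0946,.0203],np.radians(6.9))"
```

```text
time: 14.9
tool_pos: [0.5011, 0.0954, 0.0191]
ee_rot: [-3.142, -0.0, 1.693]
wrist_force: [-0.3, 0.6, -1.1]
width: 0.0158
finger_force: 30.0
t 14.9 pos [0.5011 0.0954 0.0191] rot [-3.142 -0.     1.693] j6 -0.05 F [-0.3  0.6 -1.1] w 0.0158
shift mm [-0.9  0.8 -1.2] turn [-0.   -0.    0.08]
```

```bash
python3 -m crank '[[1,[0,0.0008,-0.0012],[0,0,0.08]],[1,[0,0,0],[0,0,0]],[1,[0,0,0],[0,0,0]],[1,[0,0,0],[0,0,0]]]';python3 -c "
from h import *
delta([.502,.0946,.0203],np.radians(6.9))
s=snap('top'); g=s['color'].min(2).astype(int)
P=[]
for c in range(325,345):
    w=np.clip(g[208:226,c]-110,0,None); P.append([c,208+(w*np.arange(18)).sum()/max(w.sum(),1)])
X=np.array([.1201,-.9928,0]);Y=np.array([.9928,.1201,0]);M=np.array([.5219,-.0723,.07])
W=ray(s,P,.072)-M; f=np.polyfit(W@X,W@Y,1); print('rod y at tip',f[1]-.03*f[0],'at mouth',f[1],'slope deg',np.degrees(f[0]), (W@Y*1000).round(1))
"
```

```text
time: 15.3
tool_pos: [0.5019, 0.0955, 0.0204]
ee_rot: [3.142, -0.0, 1.691]
wrist_force: [-0.3, -0.5, -2.0]
width: 0.0158
finger_force: 30.0
t 15.3 pos [0.5019 0.0955 0.0204] rot [ 3.142 -0.     1.691] j6 -0.04 F [-0.3 -0.5 -2. ] w 0.0158
shift mm [-0.9 -0.   0.1] turn [ 0.   -0.    0.01]
rod y at tip 0.0019757658836796047 at mouth 0.002030059098471067 slope deg 0.10369240212493512 [1.3 2.2 1.9 1.7 1.8 2.  2.  2.4 2.1 2.  2.3 1.9 1.6 1.8 1.3 2.2 2.1 2.1
 1.9 1.9]
```

```bash
python3 -m crank '[[1,[0,-0.0013,0],[0,0,0]],[1,[-0.01,0,0],[0,0,0]],[1,[-0.01,0,0],[0,0,0]],[1,[-0.01,0,0],[0,0,0]],[1,[-0.01,0,0],[0,0,0]],[1,[-0.01,0,0],[0,0,0]],[1,[0,0,0],[0,0,0]],[1,[0,0,0],[0,0,0]]]';python3 -c "
from h import *
E=np.array([.5219,-.0723,0])-.053*np.array([.1201,-.9928,0])-.0013*np.array([.9928,.1201,0])+[0,0,.0203]
delta(E,np.radians(6.9)); print(robot.get_obs()['wrist_torque'])"
```

```text
time: 16.15
tool_pos: [0.5066, 0.0455, 0.0203]
ee_rot: [-3.142, -0.0, 1.69]
wrist_force: [0.4, 0.4, -2.5]
width: 0.0159
finger_force: 30.0
t 16.15 pos [0.5066 0.0455 0.0203] rot [-3.142 -0.     1.69 ] j6 -0.14 F [ 0.4  0.4 -2.5] w 0.0159
shift mm [-65.7  -0.2   0. ] turn [-0.   -0.03 -0.05]
[-0.03819929  0.02685645  0.0460868 ]
```

```bash
python3 -m crank '[[1,[-0.012,0,0],[0,0,0]],[1,[-0.012,0,0],[0,0,0]],[1,[-0.012,0,0],[0,0,0]],[1,[-0.012,0,0],[0,0,0]],[1,[-0.01,0,0],[0,0,0]],[1,[0,0,0],[0,0,0]],[1,[0,0,0],[0,0,0]]]';python3 -c "
from h import *
E=np.array([.5219,-.0723,0])-.053*np.array([.1201,-.9928,0])-.0013*np.array([.9928,.1201,0])+[0,0,.0203]
delta(E,np.radians(6.9)); print(robot.get_obs()['wrist_torque'])"
```

```text
time: 16.85
tool_pos: [0.5135, -0.0121, 0.0203]
ee_rot: [-3.142, -0.001, 1.691]
wrist_force: [-0.3, 0.7, -0.8]
width: 0.0159
finger_force: 30.0
t 16.85 pos [ 0.5135 -0.0121  0.0203] rot [-3.142e+00 -1.000e-03  1.691e+00] j6 -0.25 F [-0.3  0.7 -0.8] w 0.0159
shift mm [-7.8 -0.2  0. ] turn [-0.   -0.03 -0.04]
[-0.0133262   0.05748134 -0.01930158]
```

```bash
python3 -m crank '[[1,[-0.002,0,0],[0,0,0]],[1,[-0.002,0,0],[0,0,0]],[1,[-0.001,0,0],[0,0,0]],[1,[-0.001,0,0],[0,0,0]],[1,[0,0,0],[0,0,0]],[1,[0,0,0],[0,0,0]]]'; python3 -m crank '[[1,[-0.001,0,0],[0,0,0]],[1,[0,0,0],[0,0,0]],[1,[0,0,0],[0,0,0]]]';python3 -m crank '[[1,[-0.001,0,0],[0,0,0]],[1,[0,0,0],[0,0,0]],[1,[0,0,0],[0,0,0]]]'
```

```text
time: 17.45
tool_pos: [0.5143, -0.0177, 0.0204]
ee_rot: [3.142, -0.0, 1.691]
wrist_force: [0.5, -0.2, -1.2]
width: 0.0154
finger_force: 30.0
time: 17.75
tool_pos: [0.5144, -0.0188, 0.0204]
ee_rot: [3.142, -0.0, 1.691]
wrist_force: [-0.7, -0.1, -1.4]
width: 0.0155
finger_force: 30.0
time: 18.05
tool_pos: [0.5145, -0.0195, 0.0204]
ee_rot: [3.141, -0.001, 1.691]
wrist_force: [0.3, 0.9, -1.3]
width: 0.0157
finger_force: 30.0
```

```bash
python3 -m crank '[[1,[-0.001,0,0],[0,0,0]],[1,[0,0,0],[0,0,0]],[1,[0,0,0],[0,0,0]]]'; python3 -m crank '[[1,[-0.001,0,0],[0,0,0]],[1,[0,0,0],[0,0,0]],[1,[0,0,0],[0,0,0]]]';python3 -m crank '[[1,[-0.001,0,0],[0,0,0]],[1,[0,0,0],[0,0,0]],[1,[0,0,0],[0,0,0]]]'
```

```text
time: 18.35
tool_pos: [0.5145, -0.0195, 0.0204]
ee_rot: [3.142, -0.002, 1.692]
wrist_force: [-0.3, 5.6, -0.7]
width: 0.0156
finger_force: 30.0
time: 18.65
tool_pos: [0.5145, -0.0194, 0.0204]
ee_rot: [3.142, -0.004, 1.692]
wrist_force: [-0.8, 8.0, -0.3]
width: 0.0159
finger_force: 30.0
time: 18.95
tool_pos: [0.5145, -0.0194, 0.0204]
ee_rot: [3.141, -0.006, 1.692]
wrist_force: [-0.8, 10.7, 0.2]
width: 0.0157
finger_force: 30.0
```

Contact comes where the collar should meet the mouth (y = -0.0195 against -0.0197 expected) and the push rises to 10 N, so the collar is seated. Next I draw the rod out.

```bash
python3 -m crank '[[1,[0.008,0,0],[0,0,0]],[1,[0.015,0,0],[0,0,0]],[1,[0.02,0,0],[0,0,0]],[1,[0.02,0,0],[0,0,0]],[1,[0.02,0,0],[0,0,0]],[1,[0.02,0,0],[0,0,0]],[1,[0.02,0,0],[0,0,0]],[1,[0,0,0],[0,0,0]]]'; python3 -m crank '[[1,[0,0,-0.035],[0,0,0]],[1,[0,0,-0.045],[0,0,0]],[1,[0,0,0],[0,0,0]],[1,[0,0,0],[0,0,0]]]';python3 -c "
from h import *
delta([.6503,.197,.05],np.radians(6.9))"
```

```text
time: 19.75
tool_pos: [0.4996, 0.1014, 0.0204]
ee_rot: [3.141, 0.0, 1.695]
wrist_force: [-0.3, -1.5, -0.8]
width: 0.0156
finger_force: 30.0
time: 20.15
tool_pos: [0.5012, 0.0988, 0.1018]
ee_rot: [3.138, 0.001, 1.691]
wrist_force: [-0.2, -0.4, -0.7]
width: 0.0159
finger_force: 30.0
t 20.15 pos [0.5012 0.0988 0.1018] rot [3.138e+00 1.000e-03 1.691e+00] j6 -0.04 F [-0.2 -0.4 -0.7] w 0.0159
shift mm [ 79.7 159.6  52.3] turn [ 0.2   0.06 -0.02]
```

```bash
python3 -m crank '[[1,[0.018,0.036,0],[0,0,0]],[1,[0.018,0.036,0],[0,0,0]],[1,[0.018,0.036,0],[0,0,0]],[1,[0.018,0.036,0],[0,0,0]],[1,[0.008,0.015,0],[0,0,0]],[1,[0,0,0.03],[0,0,0]],[1,[0,0,0],[0,0,0]],[1,[0,0,0],[0,0,0]]]';  python3 -m crank '[[1,[0,0,0.03],[0,0,0]],[1,[0,0,0.02],[0,0,0]],[1,[0,0,0],[0,0,0]],[1,[0,0,0],[0,0,0]],[1,[0,0,0],[0,0,0]],[1,[0,0,0],[0,0,0]]]';python3 -c "
from h import *
delta([.6503,.197,.0103],np.radians(6.9))"
```

```text
time: 20.95
tool_pos: [0.6463, 0.197, 0.0672]
ee_rot: [-3.135, 0.001, 1.691]
wrist_force: [0.4, 0.6, -0.9]
width: 0.0156
finger_force: 30.0
time: 21.55
tool_pos: [0.6496, 0.1981, 0.0228]
ee_rot: [3.138, -0.0, 1.691]
wrist_force: [0.7, 0.4, -1.2]
width: 0.016
finger_force: 30.0
t 21.55 pos [0.6496 0.1981 0.0228] rot [ 3.138 -0.     1.691] j6 0.09 F [ 0.7  0.4 -1.2] w 0.016
shift mm [-1.2  0.5 12.5] turn [ 0.22 -0.03  0.  ]
```

Then down the last bit, settle, and check with the cameras.

```bash
python3 -m crank '[[1,[-0.001,0,0.009],[0,0,0]],[1,[0,0,0],[0,0,0]],[1,[0,0,0],[0,0,0]],[1,[0,0,0],[0,0,0]],[1,[0,0,0],[0,0,0]],[1,[0,0,0],[0,0,0]]]';python3 -c "
from h import *
delta([.6503,.197,.0103],np.radians(6.9))
t=snap('top'); s=snap('scene')
for q,n in ((t,'top'),(s,'scene')):
    print(n,cv2.projectPoints(np.array([[.6669,.06,.06],[.6669,.06,.01],[.6607,.1113,.06],[.5303,-.1418,.135]]),cv2.Rodrigues(np.array(q['R']))[0],np.array(q['t']),q['K'],np.array(q['dist']))[0].reshape(-1,2).round(1).tolist())
a=t['color'][130:250,270:430]; b=s['color'][110:290,190:430]
a=cv2.resize(a,(480,360),interpolation=cv2.INTER_CUBIC); b=cv2.resize(b[:, :160],(320,360),interpolation=cv2.INTER_CUBIC)
cv2.imwrite('pics/fin.png',np.hstack([a,b])[:,:,::-1])
y=comps(t,(18,120,100),(34,255,255),5)
for st,c,m in y:
    if 375<c[0]<410 and 195<c[1]<230: print('shutter',c.round(1),ray(t,[c],.135).round(4))
"
```

```text
time: 22.15
tool_pos: [0.6486, 0.1969, 0.0115]
ee_rot: [3.141, -0.0, 1.691]
wrist_force: [0.1, -0.1, -2.1]
width: 0.0156
finger_force: 30.0
t 22.15 pos [0.6486 0.1969 0.0115] rot [ 3.141 -0.     1.691] j6 0.09 F [ 0.1 -0.1 -2.1] w 0.0156
shift mm [-0.1  1.7  1.2] turn [ 0.02 -0.    0.01]
top [[307.9, 161.2], [307.7, 166.2], [288.6, 163.2], [390.0, 207.3]]
scene [[273.2, 240.6], [275.1, 253.9], [289.6, 253.1], [266.4, 146.2]]
shutter [388.3 207. ] [[ 0.531  -0.1377  0.135 ]]
```

View pics/fin.png

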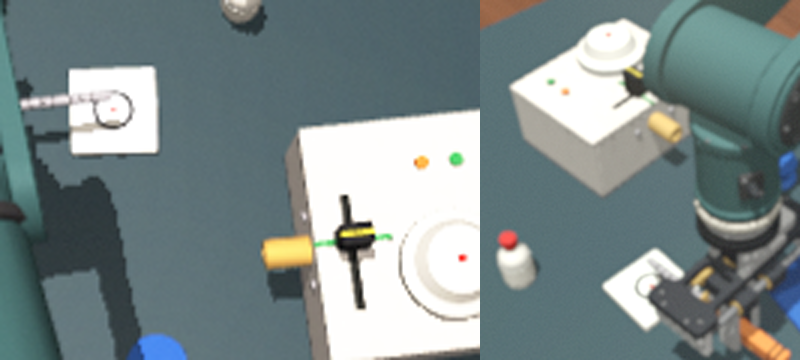

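In the final view the tip is at top pixel (308,162) against (308,161) expected, and at scene (275,241) against (273,241). The grip stands on the green line, and the bottle and spool are where they were. One small trim, then I hand in.

```bash
python3 -m crank '[[1,[0,0.0012,0.001],[0,0,0]],[1,[0,0,0],[0,0,0]],[1,[0,0,0],[0,0,0]],[1,[0,0,0],[0,0,0]],[1,[0,0,0],[0,0,0]],[1,[0,0,0],[0,0,0]]]' && python3 -c "
from bench import robot
print(robot.close_job())"
```

```text
time: 22.85
tool_pos: [0.6497, 0.197, 0.0105]
ee_rot: [3.141, -0.0, 1.691]
wrist_force: [0.0, 0.1, -1.4]
width: 0.0155
finger_force: 30.0
the job is handed in; nothing more can be done
None
```

The job is handed in at 22.9 s: I set the shutter on its mark, pushed the rod in until its collar met the tube mouth, drew it out, and am holding it level with the tip about 5 cm above the ring; no verdict came back.

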